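# Draw the tall ceramic plate from the leaning stack

## Task

Three white ceramic gel plates lean one against another on one of the two small dark metal plate stands. Draw the tall plate out of the stack and lean it by itself on the empty stand: foot on the stand's floor, squarely back against its wall at much the same slope. Leave the two low plates leaning where they are.

Things in the scene. Friction and masses are not known exactly. Their poses are not given: they have to be found in the camera images.
- plate_tall: tall white ceramic plate, 150 mm high, 100 wide, 8 thick, 0.2-0.45 kg, leaning about 0.2 rad back from vertical; front, middle or rear of three plates in face contact. Origin: centre of its underside; z up the plate to its top edge, x its normal towards the wall (away from the robot), y along its width. Its top 55 mm stand free above the other plates and the wall; it draws out along its plane
- plate_short: low plain white ceramic plate, 90 mm high, 100 wide, 8 thick, leaning in the same stack; it stays. Origin and axes as for the tall plate.
- plate_notched: low white ceramic plate with a wide shallow notch in its top edge, 90 mm high, 100 wide, 8 thick, leaning in the same stack; it stays. Origin and axes as for the tall plate.
- stand_empty: empty dark steel plate stand, fixed. Origin: centre of underside; x to its wall (away from the robot), z up. Base 110 (x) by 130 mm (y), floor at z 6; wall's front face at x = +30, top z 85; front lip's inner face at x = -45, top z 16. A plate leaning on it at 0.2 rad has its origin at x = +10, z = +7. The other stand is alike; plates in front of a drawn one settle back by its thickness
Not all that is in view belongs to the job. What is shaped like the plate_short but brown is not meant. What is shaped like the plate_tall but purple is not meant.

How it is judged:
At the end, for the whole second after the job is handed in: The tall plate rests on the empty stand's floor between lip and wall, within 25 mm of its middle, leaning on the wall 0.06 to 0.45 rad from vertical, square within 0.2 rad, at rest; both low plates still lean (under 0.5 rad), each foot within 30 mm of its start (x of plate_tall in the frame of stand_empty between -0.03 and 0.026 m and y of plate_tall in the frame of stand_empty between -0.025 and 0.025 m and z of plate_tall in the frame of stand_empty between 0.002 and 0.013 m and angle between plate_tall's own z axis and vertical between 0.06 and 0.45 rad and angle between the y axis of plate_tall and the y axis of stand_empty, either way round below 0.2 rad and linear speed of plate_tall below 0.02 m/s and angle between each of plate_short, plate_notched's own z axis and vertical below 0.5 rad and distance of each of plate_short, plate_notched from where it was at the start of the episode below 0.03 m); the robot touches nothing.
It fails at once if a low plate is toppled (tilted more than 0.6 rad) (angle between any of plate_short, plate_notched's own z axis and vertical above 0.6 rad).
It also fails if it takes over 45 s, if anything falls off the work surface, if the arm or the gripper's body presses on something with over 40 N, if the wrist force passes 120 N, or if a joint passes its speed limit or range.

## Robot

A 6-joint arm with a two-finger parallel gripper is mounted at the origin on a cart in front of the work surface, level with it; the furniture and walls round the work are solid. World frame = base frame: x ahead of the robot, y to its left, z up, the work surface at z = 0. Lengths are in m, angles in rad, forces in N, time in s.
With the tool pointing down it reaches from about 0.35 to 0.725 m from the base axis. Payload 6 kg.
Tool frame: the origin (TCP) lies midway between the tips of the shut fingers; the grasp point (between the pads) lies r.grip_point_offset behind it (r.grip_point_offset is the distance from the TCP to the grasp point, in m); z points along the fingers, y is the direction in which the jaws open and shut (so a half turn about z gives the same grasp; the last joint's range is limited). The gripper opens to 85 mm and grips with 20 to 120 N. Pads are 22 mm wide; open, the fingers measure 114 mm over their backs; the gripper's body (76 mm by 85 mm) begins 54 mm behind the grasp point. The pads swing forward as they close: fully open they stand 13 mm farther back than shut.
Start: joints at [1.475, 0.04, 0.085, 0, -1.615, -0.334], TCP at [0.25, 0.545, 0.231] pointing down, gripper open.
Joint ranges: [-2.56, 2.56], [-1.29, 2.01], [-1.08, 1.49], [-3.29, 1.98], [-2.81, -0.18], [-2.99, 2.99]. Speed limits (rad/s): [2.57, 2.57, 3.01, 3.14, 3.14, 3.14].

## Interface

Orientations are given as a 3x3 rotation matrix whose columns are the frame's x, y, z axes.
In Python, from rig import r, vision gives the robot as it stands.
- The arm moves only by the shell command python3 -m handwheel 'ROWS' [FORCE]. ROWS is JSON, a list of rows, each an object with "claw": the gripper command: -1 is fully open, 1 is shut, values between are in proportion; "slide": the shift along the world's x, y, z in mm, a list of three; "twist": the turn about the world's z in rad. In form: [{"claw": claw, "slide": [tx, ty, tz], "twist": twist}, ...]. A call has 1 to 12 rows; each row shifts and turns the commanded pose from where the row before left it; what a row does not reach is not made up. A row lasts 1/12 s, in which the tool goes at most 41.7 mm and 7.16 degrees, less where a joint would pass 70% of its speed; a pose out of reach is approached as far as the arm can. A call with a gripper value outside its range is refused whole. The fingers move at their own pace and stop on an object; FORCE is the grip in N (left out, the last holds). Time passes only in rows, so rows that do not move let the fingers close. It gives the time, the measured TCP pose, the force and the opening at its end, in the units of the state.
- r.get_state(): the state, without advancing time (a new reading comes with each control period).
- vision.get_image(name): name is "scene" or "side" or "wrist"; returns the picture (420x560x3 uint8, blue, green, red); there is no depth.
- vision.camera_info(name): a dict with "mtx" (3x3 intrinsics, pixels), "R" (3x3) and "t" (3): a world point X has camera coordinates R X + t; the wrist camera has in their place "tool_from_camera" (4x4, takes a point from camera to tool coordinates, whose origin is the TCP and whose axes are the flange's). Camera axes: x right, y down, z forward; pixel columns grow to the right and rows downward; lengths in m; the calibration is good to about 2 mm. A picture is of the moment at which its call begins: read the wrist's pose just before it. camera_info takes no time and is no camera call.
- r.hand_in(): hands the job in, once; it reports no verdict.
The state is a dict: "time": time; "qpos": joint angles; "qd": joint speeds; "effort": joint torques, N m; "position": TCP position; "tool_rot": TCP orientation; "wrist_force": force on the tool from outside, world axes, zero at the start; "moment": the same for the moment, N m; "width": finger opening in m.
Only numpy, scipy, OpenCV 4.12 (cv2) and the standard library are available. Lean on these libraries where they do the work, as an engineer would, in place of code of your own. Each camera call takes 0.05 s, during which the arm holds its last target.

## Working session

There is one attempt and no reset: what is moved stays moved. The work goes in short steps, Python scripts to look and compute and a shell command to move; the robot and the scene stay as the last step left them, time stands still between calls to the robot, and variables do not carry over. Pictures are saved under pics/ and viewed, and the job is handed in when it is done.

```bash
mkdir -p pics; ls
python3 - <<'E'
from rig import r, vision
import cv2
for n in ["scene","side","wrist"]:
    cv2.imwrite(f"pics/{n}0.png",vision.get_image(n))
    print(n,vision.camera_info(n))
s=r.get_state();print(s, r.grip_point_offset)
E
```

```text
pics
scene {'mtx': array([[474.97888287,   0.        , 278.89961355],
       [  0.        , 474.97888287, 209.35319787],
       [  0.        ,   0.        ,   1.        ]]), 'R': array([[ 0.61753554, -0.78645827,  0.01154341],
       [-0.53402231, -0.43000479, -0.72795333],
       [ 0.57746864,  0.44337261, -0.6855295 ]]), 't': array([-0.37131327,  0.34386211,  0.92383134])}
side {'mtx': array([[465.3563391 ,   0.        , 275.98504295],
       [  0.        , 465.3563391 , 209.85813379],
       [  0.        ,   0.        ,   1.        ]]), 'R': array([[-0.96115667,  0.27517028,  0.02142854],
       [ 0.14209879,  0.55991083, -0.81627679],
       [-0.23661318, -0.7815249 , -0.57726339]]), 't': array([ 0.56879799, -0.05328228,  1.44481589])}
wrist {'mtx': array([[312.12167515,   0.        , 279.33274511],
       [  0.        , 312.12167515, 212.96309528],
       [  0.        ,   0.        ,   1.        ]]), 'tool_from_camera': array([[-5.46034070e-04, -9.48538128e-01, -3.16662472e-01,
         8.06034571e-02],
       [ 9.99999538e-01, -7.68544939e-04,  5.77777213e-04,
        -3.575737
[... 255 characters left out ...]
7e-02, -3.40354947e-04,
       -1.61549589e+00, -3.33720616e-01]), 'qd': array([-0.00123353, -0.00245198,  0.00332946,  0.00169776, -0.0009432 ,
        0.00040863]), 'effort': array([-2.32994775e-03, -3.68616915e+01,  3.47690427e+01,  6.93617642e+00,
       -4.35950860e-03, -2.58008996e-06]), 'position': array([0.24985236, 0.5452311 , 0.23048917]), 'tool_rot': array([[ 9.09045785e-01, -4.16695982e-01, -4.69446020e-04],
       [-4.16696227e-01, -9.09044826e-01, -1.32630398e-03],
       [ 1.25918063e-04,  1.40128743e-03, -9.99999010e-01]]), 'wrist_force': array([-0.72815298,  0.90287714, -0.33781068]), 'moment': array([0.00509435, 0.03672229, 0.00601948]), 'width': 0.08538132788059509} 0.0187
```

View pics/scene0.png

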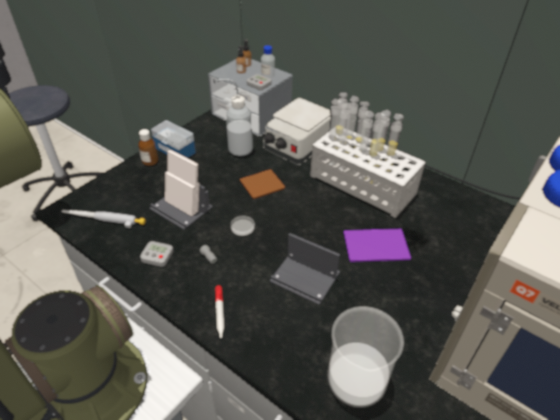

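View pics/side0.png

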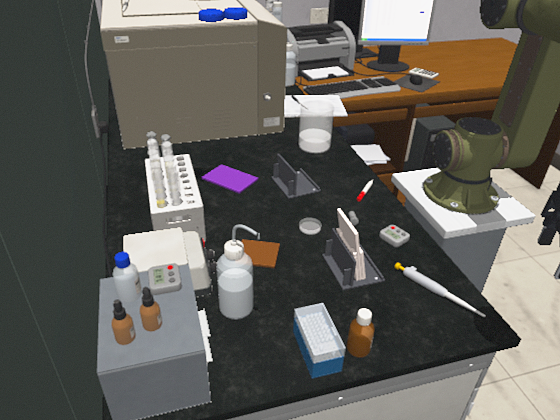

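View pics/wrist0.png

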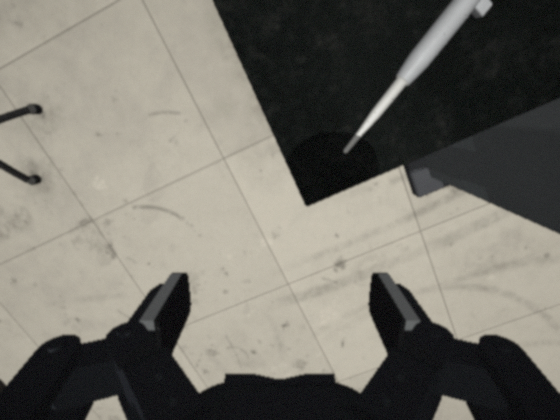

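Run:
```python
import cv2,numpy as np
a=cv2.imread("pics/scene0.png");b=cv2.imread("pics/side0.png")
def c(im,x0,y0,w,h,k): return cv2.resize(im[y0:y0+h,x0:x0+w],None,fx=k,fy=k,interpolation=cv2.INTER_CUBIC)
cv2.imwrite("pics/c1.png",np.hstack([c(a,145,140,80,100,5),c(b,310,195,80,100,5)]))
cv2.imwrite("pics/c2.png",np.hstack([c(a,265,225,80,80,5),c(b,260,140,80,80,5)]))
```

```text
(no output)
```

View pics/c1.png

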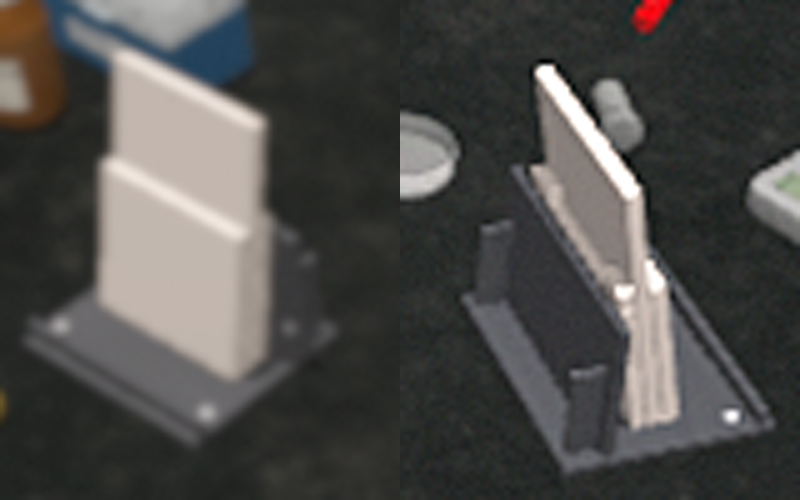

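View pics/c2.png

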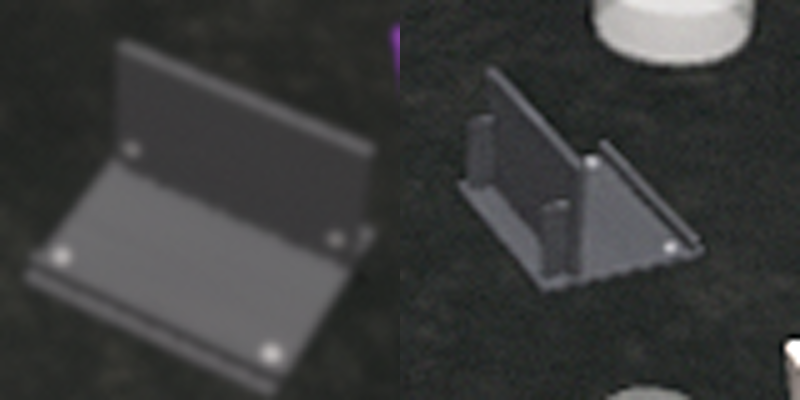

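```bash
cat > h.py <<'E'
import numpy as np
from rig import r, vision
def ray(n,p):
    i=vision.camera_info(n);R,t=i["R"],i["t"]
    d=R.T@np.linalg.inv(i["mtx"])@np.array([p[0],p[1],1.]);return -R.T@t,d/np.linalg.norm(d)
def onz(n,p,z):
    o,d=ray(n,p);return o+d*(z-o[2])/d[2]
def tri(ps,pd):
    o1,d1=ray("scene",ps);o2,d2=ray("side",pd)
    A=np.stack([d1,-d2],1);s=np.linalg.lstsq(A,o2-o1,rcond=None)[0]
    a,b=o1+d1*s[0],o2+d2*s[1];return (a+b)/2,np.linalg.norm(a-b)
def proj(n,X):
    i=vision.camera_info(n);c=i["R"]@np.asarray(X)+i["t"];p=i["mtx"]@c;return p[:2]/p[2]
E
python3 - <<'E'
from h import *
np.set_printoptions(precision=4,suppress=True)
S=lambda u,v:(145+u/5,140+v/5); D=lambda u,v:(310+(u-400)/5,195+v/5)
S2=lambda u,v:(265+u/5,225+v/5); D2=lambda u,v:(260+(u-400)/5,140+v/5)
print("tall top L",tri(S(116,52),D(637,185)))   # left end
print("tall top R",tri(S(264,122),D(545,68)))
print("short top L",tri(S(103,162),D(655,262)))
print("stack base scene frontL,frontR,rearR",onz("scene",S(25,340),0),onz("scene",S(195,445),0),onz("scene",S(337,332),3))
print("stack side rearR? ",onz("side",D(468,300),3),"rearL",onz("side",D(568,470),0),"frontL",onz("side",D(772,424),3))
print("empty scene FL,FR",onz("scene",S2(27,280),0),onz("scene",S2(272,392),0))
print("empty wall top L, R scene z85",onz("scene",S2(118,42),.085),onz("scene",S2(374,150),.085))
print("empty wall top side z85 R,L",onz("side",D2(490,70),.085),onz("side",D2(582,163),.085))
print("empty side rearR,rearL,frontL",onz("side",D2(460,185),3e-3),onz("side",D2(545,290),0),onz("side",D2(702,250),3e-3))
E
```

```text
tall top L (array([0.4916, 0.2813, 0.1543]), np.float64(0.0027078113441034355))
tall top R (array([0.4972, 0.1832, 0.1521]), np.float64(0.007967465917710045))
short top L (array([0.4694, 0.2748, 0.0996]), np.float64(0.0028756686247949897))
stack base scene frontL,frontR,rearR [0.4115 0.2972 0.    ] [0.4137 0.1669 0.    ] [-1.6501 -2.2746  3.    ]
stack side rearR?  [1.9867 3.3763 3.    ] rearL [0.5117 0.2969 0.    ] frontL [2.3001 3.0269 3.    ]
empty scene FL,FR [ 0.4217 -0.1156  0.    ] [ 0.4413 -0.2418  0.    ]
empty wall top L, R scene z85 [ 0.5055 -0.1029  0.085 ] [ 0.524 -0.233  0.085]
empty wall top side z85 R,L [ 0.5231 -0.2239  0.085 ] [ 0.5024 -0.1025  0.085 ]
empty side rearR,rearL,frontL [ 0.5405 -0.2257  0.003 ] [ 0.5221 -0.1011  0.    ] [ 0.4163 -0.1155  0.003 ]
```

```bash
python3 -m handwheel '[{"claw":-1,"slide":[0,0,30],"twist":0},{"claw":-1,"slide":[22,-31,2],"twist":-0.11},{"claw":-1,"slide":[22,-31,2],"twist":-0.11},{"claw":-1,"slide":[22,-31,2],"twist":-0.11},{"claw":-1,"slide":[22,-31,2],"twist":-0.11},{"claw":-1,"slide":[22,-31,2],"twist":-0.11},{"claw":-1,"slide":[22,-31,2],"twist":-0.11},{"claw":-1,"slide":[22,-31,2],"twist":-0.11},{"claw":-1,"slide":[22,-31,2],"twist":-0.11},{"claw":-1,"slide":[22,-31,2],"twist":-0.11},{"claw":-1,"slide":[22,-31,2],"twist":-0.11},{"claw":-1,"slide":[0,0,0],"twist":0}]'
python3 - <<'E'
from rig import r, vision
import cv2
s=r.get_state();print(s["qpos"],s["position"],s["tool_rot"])
cv2.imwrite("pics/w1.png",vision.get_image("wrist"))
E
```

```text
time: 1.15
position: [0.4725, 0.2308, 0.2818]
tool_rot: [[0.03, -1.0, 0.001], [-1.0, -0.03, -0.001], [0.001, -0.001, -1.0]]
wrist_force: [0.0, 0.8, -0.2]
width: 0.0855
[ 8.38250024e-01 -1.45734311e-01 -2.39905491e-03  1.36894267e-03
 -1.71431395e+00 -8.08321204e-01] [0.47251197 0.23076965 0.28179215] [[ 2.97282963e-02 -9.99557625e-01  8.85262012e-04]
 [-9.99557446e-01 -2.97292136e-02 -1.04176956e-03]
 [ 1.06762685e-03 -8.53900202e-04 -9.99999066e-01]]
```

View pics/w1.png

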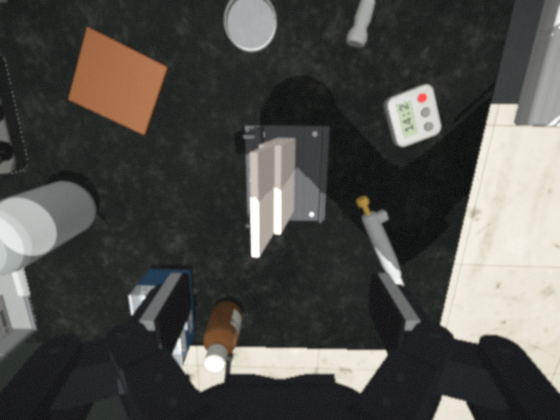

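```bash
cat >> h.py <<'E'
def wray(p,s):
    i=vision.camera_info("wrist");T=i["tool_from_camera"]
    d=np.linalg.inv(i["mtx"])@np.array([p[0],p[1],1.])
    R=np.array(s["tool_rot"]);return np.array(s["position"])+R@T[:3,3],R@T[:3,:3]@d
def wz(p,s,z):
    o,d=wray(p,s);return o+d*(z-o[2])/d[2]
E
python3 - <<'E'
import cv2
a=cv2.imread("pics/w1.png")[110:270,230:340]
cv2.imwrite("pics/w1c.png",cv2.resize(a,None,fx=5,fy=5,interpolation=cv2.INTER_CUBIC)[:800])
E
```

```text
(no output)
```

View pics/w1c.png

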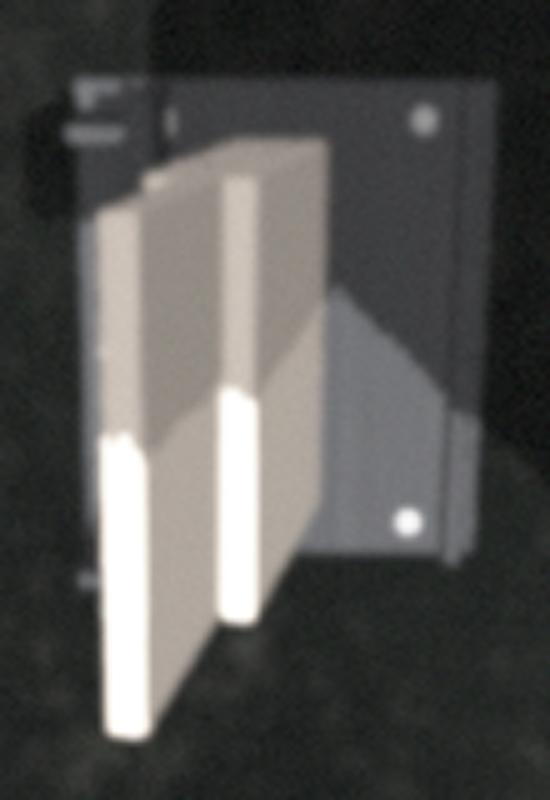

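Scene shows the stack at about (182,185). The tall white plate is in the middle, with the low plain plate in front and the notched one behind. The brown sheet (262,183) and the purple sheet (377,244) match only in shape, so they're decoys. The wrist crop above confirms the tall plate's top edge from wrist px (254,152) to (255,257). Next I'll work out the numbers.

Run:
```python
from h import *
np.set_printoptions(precision=4,suppress=True)
s=r.get_state();W=lambda u,v:(230+u/5,110+v/5)
z=.155
for n,p,z in [("tall frontR",(141,210),.156),("tall frontL",(150,738),.156),("tall rearR",(97,210),.156),("tall rearL",(104,738),.156),
 ("short frontR",(258,177),.097),("short frontL",(258,622),.097),("short rearR",(222,177),.097),("short rearL",(218,622),.097),
 ("base FR",(497,82),.0),("base FL",(470,560),.006),("short foot R",(328,142),.097),("rearR base",(75,80),.006)]:
  print(n,wz(W(*p),s,z))
```

```text
tall frontR [0.4903 0.1872 0.156 ]
tall frontL [0.4873 0.2863 0.156 ]
tall rearR [0.4978 0.1874 0.156 ]
tall rearL [0.496  0.2866 0.156 ]
short frontR [0.47   0.1874 0.097 ]
short frontL [0.4664 0.2861 0.097 ]
short rearR [0.4774 0.1876 0.097 ]
short rearL [0.4754 0.2864 0.097 ]
base FR [0.4072 0.1712 0.    ]
base FL [0.4046 0.3023 0.006 ]
short foot R [0.4559 0.1798 0.097 ]
rearR base [0.5171 0.1742 0.006 ]
```

```bash
python3 -m handwheel '[{"claw":-1,"slide":[17,6,-20],"twist":0},{"claw":-1,"slide":[0,0,-30],"twist":0},{"claw":-1,"slide":[0,0,-30],"twist":0},{"claw":-1,"slide":[0,0,-30],"twist":0},{"claw":-1,"slide":[0,0,-30],"twist":0},{"claw":-0.2,"slide":[0,0,-23],"twist":0},{"claw":0,"slide":[0,0,0],"twist":0},{"claw":0.3,"slide":[0,0,0],"twist":0},{"claw":0.4,"slide":[0,0,0],"twist":0},{"claw":0.4,"slide":[0,0,0],"twist":0}]' 22
python3 - <<'E'
from rig import r, vision
import cv2,numpy as np
a=vision.get_image("scene");b=vision.get_image("side")
def c(im,x0,y0,w,h,k): return cv2.resize(im[y0:y0+h,x0:x0+w],None,fx=k,fy=k,interpolation=cv2.INTER_CUBIC)
cv2.imwrite("pics/g1.png",np.hstack([c(a,145,120,80,120,5),c(b,310,175,80,120,5)]))
E
```

```text
time: 2.03
position: [0.4878, 0.2423, 0.1208]
tool_rot: [[0.042, -0.999, 0.003], [-0.999, -0.042, 0.002], [-0.002, -0.003, -1.0]]
wrist_force: [0.2, 0.8, 0.1]
width: 0.0262
```

View pics/g1.png

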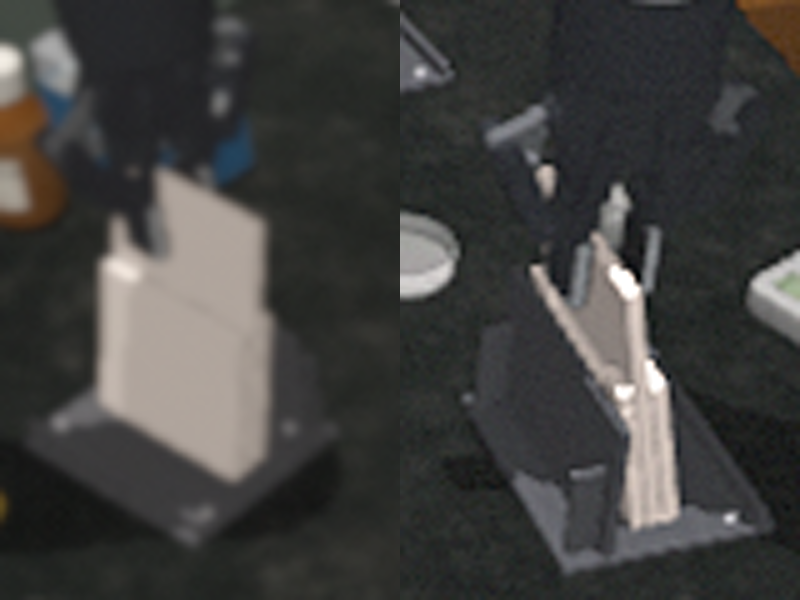

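```bash
python3 -m handwheel '[{"claw":0.5,"slide":[2,0,0],"twist":0},{"claw":0.6,"slide":[0,0,0],"twist":0},{"claw":0.7,"slide":[0,0,0],"twist":0},{"claw":1,"slide":[0,0,0],"twist":0},{"claw":1,"slide":[0,0,0],"twist":0},{"claw":1,"slide":[0,0,0],"twist":0}]' 22
python3 - <<'E'
from rig import r, vision
import cv2,numpy as np
a=vision.get_image("scene");b=vision.get_image("side")
def c(im,x0,y0,w,h,k): return cv2.resize(im[y0:y0+h,x0:x0+w],None,fx=k,fy=k,interpolation=cv2.INTER_CUBIC)
cv2.imwrite("pics/g2.png",np.hstack([c(a,145,120,80,120,5),c(b,310,175,80,120,5)]))
print(r.get_state())
E
```

```text
time: 2.63
position: [0.4886, 0.2415, 0.1191]
tool_rot: [[0.041, -0.999, -0.001], [-0.999, -0.041, 0.0], [-0.0, 0.001, -1.0]]
wrist_force: [-4.4, 0.4, 5.9]
width: 0.0135
{'time': 2.7333, 'qpos': array([ 8.27479746e-01, -9.02880965e-02, -2.47201033e-01, -7.70854527e-04,
       -1.41415118e+00, -7.86323463e-01]), 'qd': array([ 3.61729804e-04, -7.79570574e-04,  9.22545358e-04, -1.03999623e-03,
        7.53951244e-05,  1.83735921e-04]), 'effort': array([ -1.04325235, -27.4499166 ,  32.76420951,   7.35887915,
         1.2197797 ,   0.10142817]), 'position': array([0.48856085, 0.24153733, 0.11905445]), 'tool_rot': array([[ 4.10242779e-02, -9.99157875e-01, -7.41763913e-04],
       [-9.99158089e-01, -4.10245229e-02,  3.18158952e-04],
       [-3.48321533e-04,  7.28087173e-04, -9.99999674e-01]]), 'wrist_force': array([-4.36914376,  0.30588145,  5.28018964]), 'moment': array([ 0.12698319,  1.95543748, -0.06902527]), 'width': 0.013095163203547712}
```

View pics/g2.png

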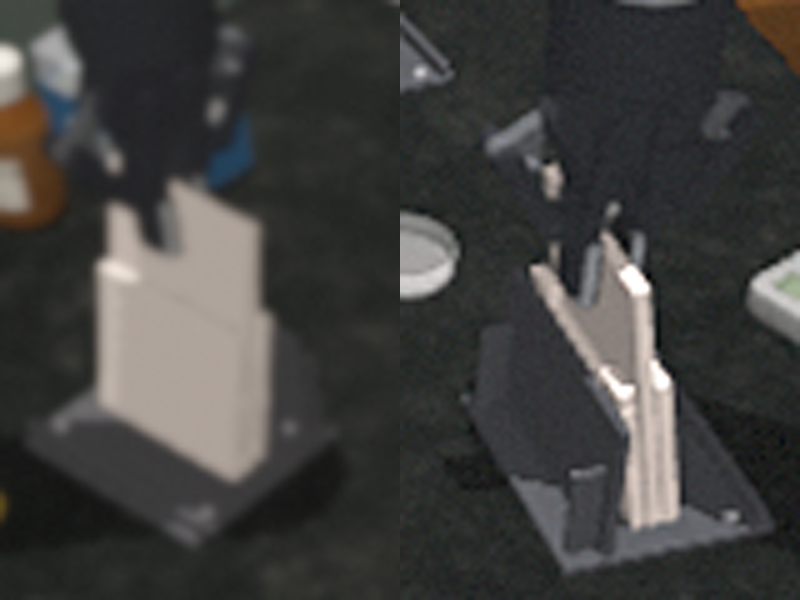

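```bash
python3 -m handwheel '[{"claw":1,"slide":[1,0,5],"twist":0},{"claw":1,"slide":[1,0,7],"twist":0},{"claw":1,"slide":[1,0,7],"twist":0},{"claw":1,"slide":[1,0,7],"twist":0}]' 30
python3 - <<'E'
from rig import r, vision
import cv2,numpy as np
a=vision.get_image("scene");b=vision.get_image("side")
def c(im,x0,y0,w,h,k): return cv2.resize(im[y0:y0+h,x0:x0+w],None,fx=k,fy=k,interpolation=cv2.INTER_CUBIC)
cv2.imwrite("pics/g3.png",np.hstack([c(a,145,120,80,120,5),c(b,310,175,80,120,5)]))
E
```

```text
time: 3.07
position: [0.488, 0.2404, 0.1389]
tool_rot: [[0.041, -0.999, -0.014], [-0.999, -0.041, -0.005], [0.004, 0.015, -1.0]]
wrist_force: [-11.5, -0.4, -9.9]
width: 0.0093
```

View pics/g3.png

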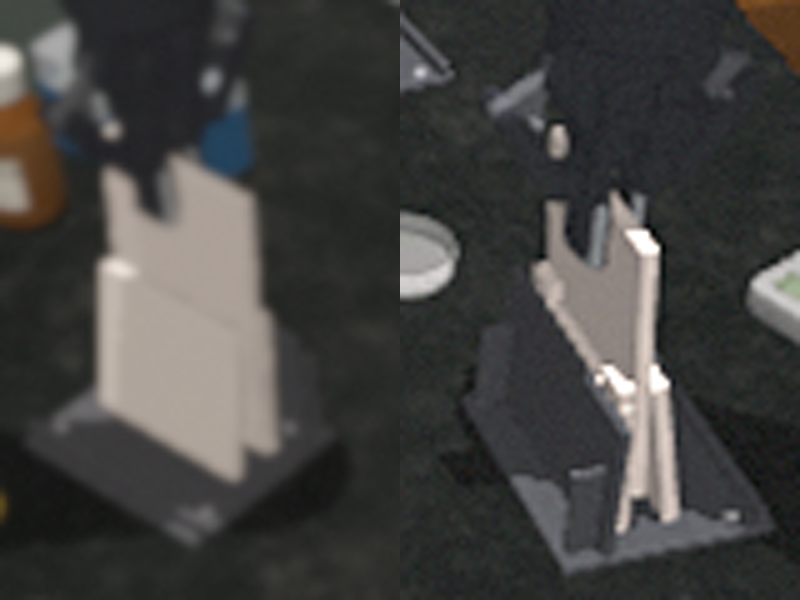

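```bash
python3 -m handwheel '[{"claw":1,"slide":[0,0,8],"twist":0},{"claw":1,"slide":[0,0,8],"twist":0},{"claw":1,"slide":[0,0,8],"twist":0},{"claw":1,"slide":[0,0,8],"twist":0},{"claw":1,"slide":[0,0,8],"twist":0},{"claw":1,"slide":[0,0,8],"twist":0},{"claw":1,"slide":[0,0,8],"twist":0},{"claw":1,"slide":[0,0,8],"twist":0}]' 40
python3 - <<'E'
from rig import r, vision
import cv2,numpy as np
a=vision.get_image("scene");b=vision.get_image("side")
def c(im,x0,y0,w,h,k): return cv2.resize(im[y0:y0+h,x0:x0+w],None,fx=k,fy=k,interpolation=cv2.INTER_CUBIC)
cv2.imwrite("pics/g4.png",np.hstack([c(a,145,120,80,120,5),c(b,310,175,80,120,5)]))
E
```

```text
time: 3.83
position: [0.4899, 0.241, 0.2047]
tool_rot: [[0.041, -0.999, -0.01], [-0.999, -0.041, -0.003], [0.003, 0.01, -1.0]]
wrist_force: [-6.7, 0.5, -6.8]
width: 0.0084
```

View pics/g4.png

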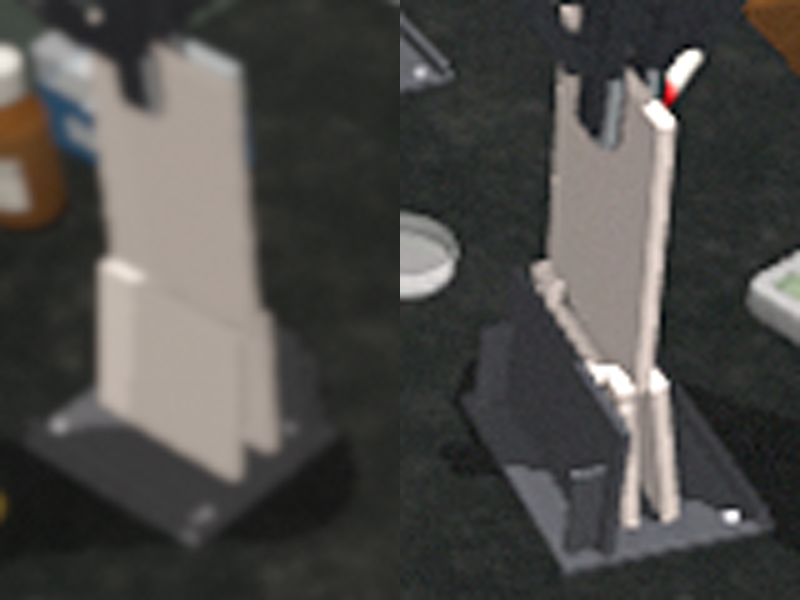

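```bash
python3 -m handwheel '[{"claw":1,"slide":[0,0,8],"twist":0},{"claw":1,"slide":[0,0,8],"twist":0},{"claw":1,"slide":[0,0,8],"twist":0},{"claw":1,"slide":[0,0,8],"twist":0},{"claw":1,"slide":[0,0,20],"twist":0},{"claw":1,"slide":[0,0,30],"twist":0},{"claw":1,"slide":[0,0,0],"twist":0},{"claw":1,"slide":[0,0,0],"twist":0}]' 50
python3 - <<'E'
from rig import r, vision
import cv2,numpy as np
a=vision.get_image("scene");b=vision.get_image("side")
def c(im,x0,y0,w,h,k): return cv2.resize(im[y0:y0+h,x0:x0+w],None,fx=k,fy=k,interpolation=cv2.INTER_CUBIC)
cv2.imwrite("pics/g5.png",np.hstack([c(a,130,60,100,180,3),c(b,300,115,100,180,3)]))
print(r.get_state()["wrist_force"],r.get_state()["moment"])
E
```

```text
time: 4.6
position: [0.4937, 0.2418, 0.2929]
tool_rot: [[0.041, -0.999, 0.004], [-0.999, -0.041, 0.003], [-0.003, -0.004, -1.0]]
wrist_force: [0.8, -0.9, -3.4]
width: 0.0072
[-0.00945271 -0.92689138 -4.37089517] [ 0.01250956 -0.02407822  0.0261691 ]
```

View pics/g5.png

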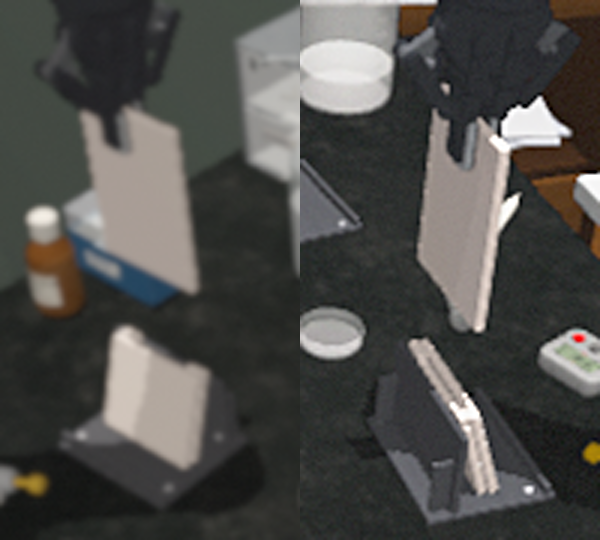

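```bash
python3 -m handwheel '[{"claw":1,"slide":[0,-20,0],"twist":0.01},{"claw":1,"slide":[0,-40,0],"twist":0.01},{"claw":1,"slide":[0,-40,0],"twist":0.01},{"claw":1,"slide":[0,-40,0],"twist":0.01},{"claw":1,"slide":[0,-40,0],"twist":0.01},{"claw":1,"slide":[-5,-40,0],"twist":0.01},{"claw":1,"slide":[0,-40,0],"twist":0.01},{"claw":1,"slide":[0,-40,0],"twist":0.01},{"claw":1,"slide":[0,-40,0],"twist":0.01},{"claw":1,"slide":[0,-40,0],"twist":0.01},{"claw":1,"slide":[0,-20,0],"twist":0.015},{"claw":1,"slide":[0,-7,0],"twist":0}]' 50
python3 -m handwheel '[{"claw":1,"slide":[0,0,0],"twist":0},{"claw":1,"slide":[0,0,0],"twist":0},{"claw":1,"slide":[0,0,0],"twist":0}]' 50
python3 - <<'E'
from rig import r, vision
import cv2,numpy as np
w=vision.get_image("wrist");a=vision.get_image("scene");b=vision.get_image("side")
for n,i in zip("wab",(w,a,b)): cv2.imwrite(f"pics/p1{n}.png",i)
def c(im,x0,y0,w,h,k): return cv2.resize(im[y0:y0+h,x0:x0+w],None,fx=k,fy=k,interpolation=cv2.INTER_CUBIC)
cv2.imwrite("pics/p1.png",np.hstack([c(a,250,130,100,180,3),c(b,250,70,100,180,3)]))
E
```

```text
time: 5.7
position: [0.4871, -0.1685, 0.2886]
tool_rot: [[0.152, -0.988, -0.003], [-0.988, -0.152, -0.0], [-0.0, 0.003, -1.0]]
wrist_force: [0.2, 0.8, -3.1]
width: 0.0072
time: 5.95
position: [0.488, -0.1646, 0.2896]
tool_rot: [[0.156, -0.988, -0.001], [-0.988, -0.156, 0.0], [-0.001, 0.001, -1.0]]
wrist_force: [0.2, -0.0, -2.5]
width: 0.0073
```

View pics/p1.png

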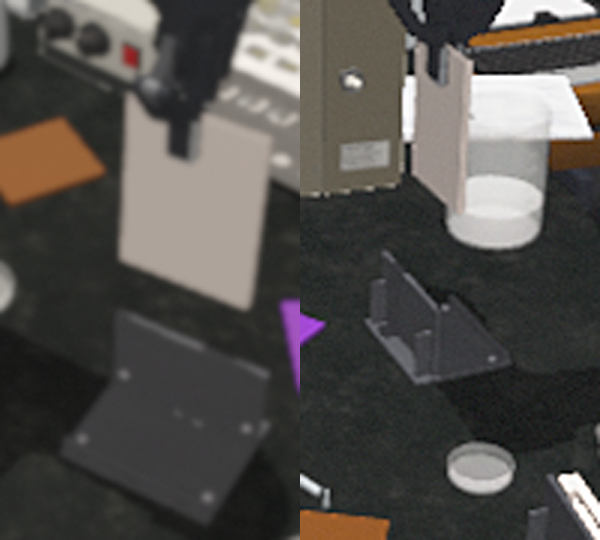

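View pics/p1w.png

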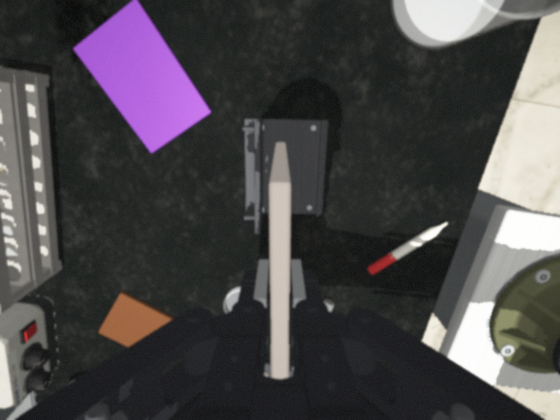

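Run:
```python
from h import *
import cv2
np.set_printoptions(precision=4,suppress=True)
print(tri((290,216.7),(303,141)),tri((332.7,232.7),(290,131)))
a=cv2.imread("pics/p1w.png")[105:235,235:340]
cv2.imwrite("pics/p1wc.png",cv2.resize(cv2.convertScaleAbs(a,alpha=1.8),None,fx=4.6,fy=4.6,interpolation=cv2.INTER_CUBIC))
```

```text
(array([ 0.4791, -0.1246,  0.1732]), np.float64(0.0013128722512825164)) (array([ 0.4947, -0.2182,  0.1664]), np.float64(0.012662882199790091))
```

View pics/p1wc.png

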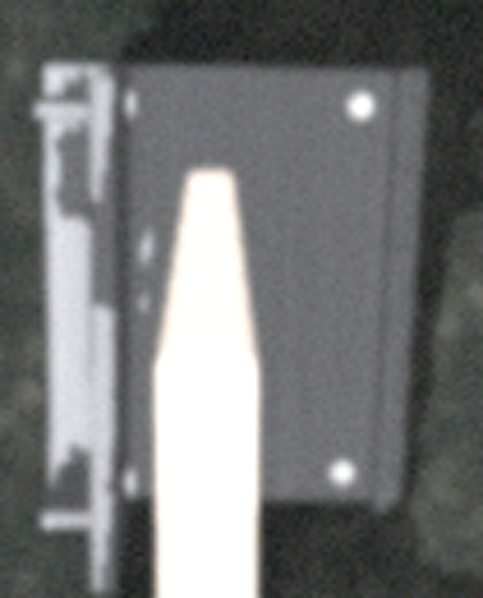

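Run:
```python
from h import *
np.set_printoptions(precision=4,suppress=True)
s=r.get_state();W=lambda u,v:(235+u/4.6,105+v/4.6)
print(s["position"])
P={}
for n,p,z in [("FR lip outer",(428,68),.016),("FL",(402,503),.016),("lip in R",(400,70),.016),("lip in L",(381,500),.016),("base R edge wall",(118,68),.006),("rearR",(43,62),.006),("walltop L",(115,590),.085),("walltop L rear",(92,590),.085),("walltop R",(112,130),.085),("screw FR",(361,106),.006),("screw FL",(342,472),.006),("plate bot -y",(210,170),.178),("plate bot f",(236,172),.178),("plate bot r",(186,172),.178),("plate top R",(207,362),.328)]:
  P[n]=wz(W(*p),s,z); print(n,P[n])
for a,b in [("FL","FR lip outer"),("lip in L","lip in R"),("walltop L","walltop R"),("screw FL","screw FR")]:
  d=P[a]-P[b];print(a,np.arctan2(-d[0],d[1]))
```

```text
[ 0.4881 -0.1646  0.2902]
FR lip outer [ 0.4365 -0.2411  0.016 ]
FL [ 0.4181 -0.1147  0.016 ]
lip in R [ 0.444  -0.2394  0.016 ]
lip in L [ 0.4247 -0.1146  0.016 ]
base R edge wall [ 0.5222 -0.2272  0.006 ]
rearR [ 0.5435 -0.2255  0.006 ]
walltop L [ 0.5009 -0.101   0.085 ]
walltop L rear [ 0.5068 -0.1     0.085 ]
walltop R [ 0.5176 -0.2163  0.085 ]
screw FR [ 0.4518 -0.2278  0.006 ]
screw FL [ 0.4366 -0.1187  0.006 ]
plate bot -y [ 0.4953 -0.2198  0.178 ]
plate bot f [ 0.4907 -0.2202  0.178 ]
plate bot r [ 0.4993 -0.2188  0.178 ]
plate top R [ 0.4963 -0.2203  0.328 ]
FL 0.1440146957803995
lip in L 0.15412646442441058
walltop L 0.14351365035669286
screw FL 0.1378975539828827
```

```bash
python3 -m handwheel '[{"claw":1,"slide":[0,0,-20],"twist":-0.01},{"claw":1,"slide":[0,0,-30],"twist":0},{"claw":1,"slide":[0,0,-30],"twist":0},{"claw":1,"slide":[0,0,-30],"twist":0},{"claw":1,"slide":[0,0,-25],"twist":0},{"claw":1,"slide":[0,0,-15],"twist":0},{"claw":1,"slide":[0,0,0],"twist":0},{"claw":1,"slide":[0,0,0],"twist":0},{"claw":1,"slide":[0,0,0],"twist":0}]' 50
python3 - <<'E'
from rig import r, vision
import cv2,numpy as np
a=vision.get_image("scene");b=vision.get_image("side")
def c(im,x0,y0,w,h,k): return cv2.resize(im[y0:y0+h,x0:x0+w],None,fx=k,fy=k,interpolation=cv2.INTER_CUBIC)
cv2.imwrite("pics/p2.png",np.hstack([c(a,260,170,90,140,4),c(b,260,90,90,140,4)]))
E
```

```text
time: 6.85
position: [0.4888, -0.1655, 0.1422]
tool_rot: [[0.146, -0.989, 0.002], [-0.989, -0.146, -0.001], [0.001, -0.002, -1.0]]
wrist_force: [1.0, 0.3, -2.9]
width: 0.0074
```

View pics/p2.png

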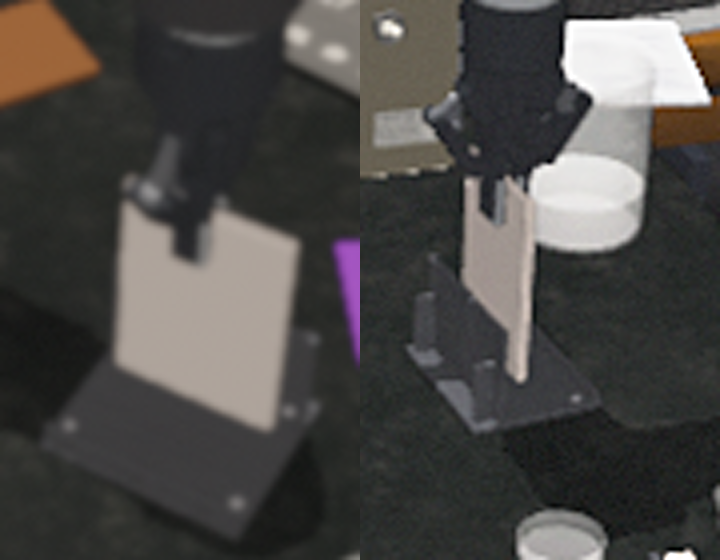

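```bash
python3 -m handwheel '[{"claw":1,"slide":[0,0,-5],"twist":0},{"claw":1,"slide":[0,0,-5],"twist":0},{"claw":1,"slide":[0,0,-3],"twist":0},{"claw":1,"slide":[0,0,0],"twist":0}]' 30
python3 -m handwheel '[{"claw":1,"slide":[0,0,-3],"twist":0},{"claw":1,"slide":[0,0,0],"twist":0}]'
python3 -m handwheel '[{"claw":1,"slide":[0,0,-3],"twist":0},{"claw":1,"slide":[0,0,0],"twist":0}]'
```

```text
time: 7.28
position: [0.4874, -0.1655, 0.1261]
tool_rot: [[0.145, -0.989, -0.002], [-0.989, -0.145, 0.0], [-0.001, 0.002, -1.0]]
wrist_force: [-0.2, -1.1, -3.3]
width: 0.0074
time: 7.45
position: [0.4878, -0.1656, 0.1237]
tool_rot: [[0.145, -0.989, -0.001], [-0.989, -0.145, 0.0], [-0.0, 0.001, -1.0]]
wrist_force: [-0.7, -0.1, -3.2]
width: 0.0075
time: 7.62
position: [0.4883, -0.1657, 0.1216]
tool_rot: [[0.146, -0.989, 0.001], [-0.989, -0.146, -0.0], [0.0, -0.001, -1.0]]
wrist_force: [0.7, 0.5, -2.4]
width: 0.0078
```

```bash
python3 -m handwheel '[{"claw":1,"slide":[0,0,-2],"twist":0},{"claw":1,"slide":[0,0,0],"twist":0}]'
python3 -m handwheel '[{"claw":1,"slide":[0,0,-2],"twist":0},{"claw":1,"slide":[0,0,0],"twist":0}]'
python3 -m handwheel '[{"claw":1,"slide":[0,0,-2],"twist":0},{"claw":1,"slide":[0,0,0],"twist":0}]'
```

```text
time: 7.78
position: [0.4886, -0.1656, 0.1215]
tool_rot: [[0.146, -0.989, 0.002], [-0.989, -0.146, -0.001], [0.001, -0.002, -1.0]]
wrist_force: [-2.4, 2.8, 6.1]
width: 0.0071
time: 7.95
position: [0.489, -0.1657, 0.1214]
tool_rot: [[0.146, -0.989, 0.004], [-0.989, -0.146, -0.001], [0.002, -0.004, -1.0]]
wrist_force: [-6.0, 6.2, 14.9]
width: 0.0073
time: 8.12
position: [0.4894, -0.1657, 0.1214]
tool_rot: [[0.147, -0.989, 0.006], [-0.989, -0.147, -0.002], [0.003, -0.005, -1.0]]
wrist_force: [-7.7, 8.0, 22.2]
width: 0.0076
```

```bash
python3 -m handwheel '[{"claw":1,"slide":[0,0,3],"twist":0},{"claw":1,"slide":[0,0,1],"twist":0},{"claw":0.8,"slide":[0,0,0],"twist":0},{"claw":0.7,"slide":[3,0.4,0],"twist":0},{"claw":0.6,"slide":[3,0.4,0],"twist":0},{"claw":0.5,"slide":[3,0.4,0],"twist":0},{"claw":0.4,"slide":[3,0.4,0],"twist":0},{"claw":0.3,"slide":[3,0.4,0],"twist":0},{"claw":0.2,"slide":[3,0.4,0],"twist":0},{"claw":0.2,"slide":[0,0,0],"twist":0}]' 20
python3 - <<'E'
from rig import r, vision
import cv2,numpy as np
a=vision.get_image("scene");b=vision.get_image("side")
def c(im,x0,y0,w,h,k): return cv2.resize(im[y0:y0+h,x0:x0+w],None,fx=k,fy=k,interpolation=cv2.INTER_CUBIC)
cv2.imwrite("pics/p3.png",np.hstack([c(a,260,170,90,140,4),c(b,260,90,90,140,4)]))
E
```

```text
time: 8.95
position: [0.5064, -0.1631, 0.119]
tool_rot: [[0.146, -0.989, -0.001], [-0.989, -0.146, -0.0], [0.0, 0.001, -1.0]]
wrist_force: [0.1, 0.3, -0.0]
width: 0.0343
```

View pics/p3.png

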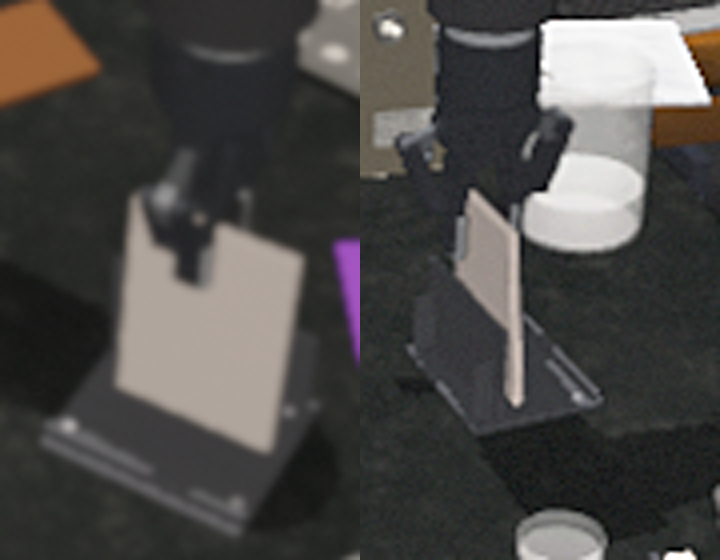

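```bash
python3 -m handwheel '[{"claw":0.2,"slide":[4,0.6,0],"twist":0},{"claw":0.2,"slide":[4,0.6,0],"twist":0},{"claw":0.2,"slide":[4,0.6,0],"twist":0},{"claw":0.2,"slide":[3,0.4,0],"twist":0},{"claw":0.2,"slide":[2,0.3,0],"twist":0},{"claw":0.2,"slide":[0,0,0],"twist":0}]' 20
python3 - <<'E'
from rig import r, vision
import cv2,numpy as np
a=vision.get_image("scene");b=vision.get_image("side")
def c(im,x0,y0,w,h,k): return cv2.resize(im[y0:y0+h,x0:x0+w],None,fx=k,fy=k,interpolation=cv2.INTER_CUBIC)
cv2.imwrite("pics/p4.png",np.hstack([c(a,260,170,90,140,4),c(b,260,90,90,140,4)]))
E
```

```text
time: 9.55
position: [0.5233, -0.1606, 0.1191]
tool_rot: [[0.146, -0.989, -0.0], [-0.989, -0.146, -0.0], [-0.0, 0.0, -1.0]]
wrist_force: [0.1, 0.3, 1.0]
width: 0.0341
```

View pics/p4.png

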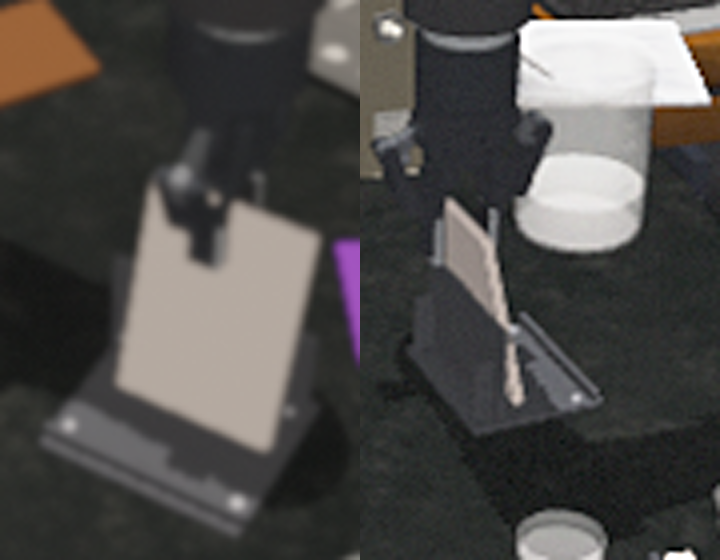

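```bash
python3 -m handwheel '[{"claw":0.2,"slide":[3,0.4,0],"twist":0},{"claw":0.2,"slide":[3,0.4,0],"twist":0},{"claw":0.2,"slide":[0,0,0],"twist":0}]' 20
python3 -m handwheel '[{"claw":0.2,"slide":[3,0.4,0],"twist":0},{"claw":0.2,"slide":[0,0,0],"twist":0}]' 20
```

```text
time: 9.9
position: [0.5291, -0.1599, 0.1192]
tool_rot: [[0.145, -0.989, -0.001], [-0.989, -0.145, -0.0], [0.0, 0.001, -1.0]]
wrist_force: [-0.9, -0.5, 0.9]
width: 0.034
time: 10.07
position: [0.5324, -0.1594, 0.1192]
tool_rot: [[0.146, -0.989, 0.0], [-0.989, -0.146, 0.0], [0.0, -0.0, -1.0]]
wrist_force: [-0.3, 0.2, -0.5]
width: 0.0343
```

Run:
```python
from rig import r, vision
import cv2,numpy as np
w=vision.get_image("wrist");b=vision.get_image("side")
def c(im,x0,y0,w,h,k): return cv2.resize(im[y0:y0+h,x0:x0+w],None,fx=k,fy=k,interpolation=cv2.INTER_CUBIC)
cv2.imwrite("pics/p5.png",c(b,260,90,90,140,4)); cv2.imwrite("pics/p5w.png",w)
```

```text
(no output)
```

View pics/p5.png

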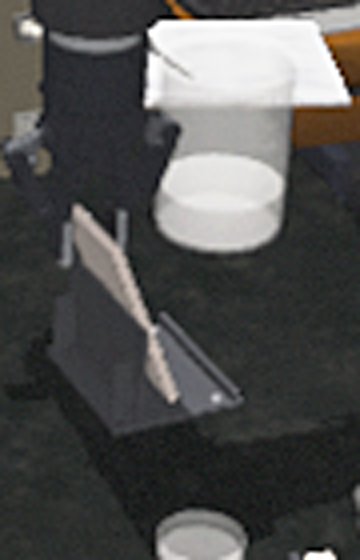

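View pics/p5w.png

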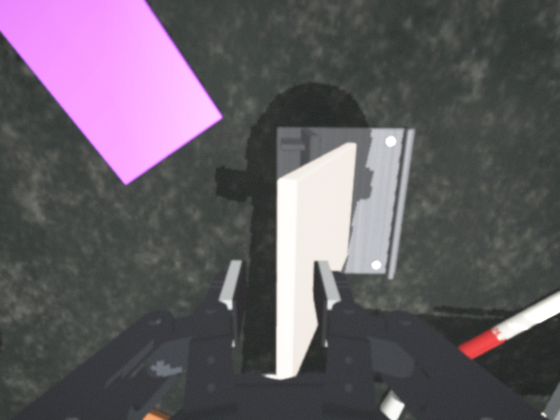

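```bash
python3 -m handwheel '[{"claw":0.1,"slide":[0,0,0],"twist":0},{"claw":0,"slide":[0,0,5],"twist":0},{"claw":0,"slide":[1,0,15],"twist":0},{"claw":0,"slide":[1,0,25],"twist":0},{"claw":0,"slide":[0,0,35],"twist":0},{"claw":0,"slide":[0,0,35],"twist":0},{"claw":0,"slide":[-30,20,20],"twist":0},{"claw":0,"slide":[-20,20,20],"twist":0},{"claw":0,"slide":[0,0,0],"twist":0},{"claw":0,"slide":[0,0,0],"twist":0},{"claw":0,"slide":[0,0,0],"twist":0}]'
python3 - <<'E'
from h import *
import cv2
s=r.get_state()
w=vision.get_image("wrist");a=vision.get_image("scene");b=vision.get_image("side")
def c(im,x0,y0,w,h,k): return cv2.resize(im[y0:y0+h,x0:x0+w],None,fx=k,fy=k,interpolation=cv2.INTER_CUBIC)
cv2.imwrite("pics/p6.png",np.hstack([c(a,260,170,90,140,4),c(b,260,90,90,140,4)])); cv2.imwrite("pics/p6w.png",w)
cv2.imwrite("pics/p6s.png",np.hstack([c(a,145,140,80,100,5),c(b,310,195,80,100,5)]))
print(s["position"],s["tool_rot"])
E
```

```text
time: 11.08
position: [0.484, -0.1192, 0.2743]
tool_rot: [[0.146, -0.989, 0.0], [-0.989, -0.146, 0.0], [-0.0, -0.001, -1.0]]
wrist_force: [-0.6, 0.4, -0.2]
width: 0.0426
[ 0.48396857 -0.11924764  0.27434353] [[ 1.46043067e-01 -9.89278134e-01  4.43274034e-04]
 [-9.89278156e-01 -1.46042865e-01  4.59104983e-04]
 [-3.89445510e-04 -5.05570419e-04 -9.99999796e-01]]
```

View pics/p6.png

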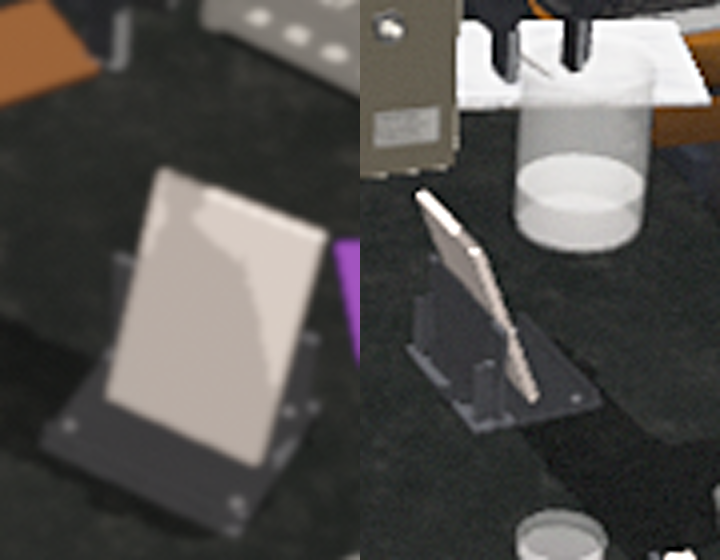

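View pics/p6s.png

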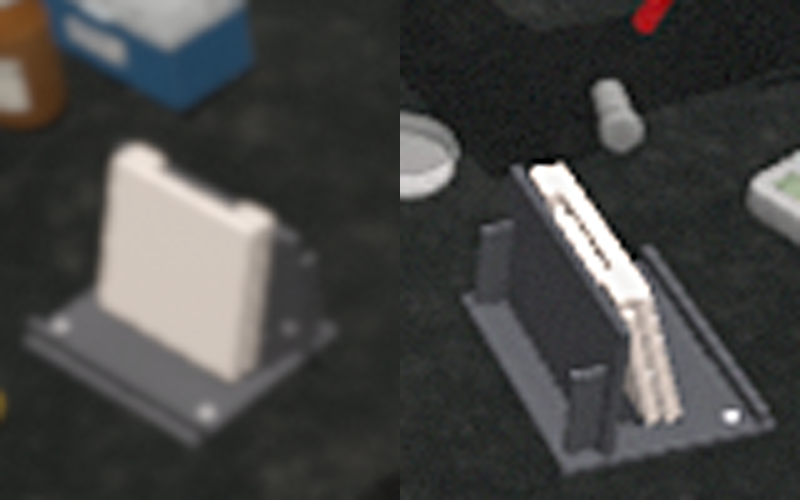

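View pics/p6w.png

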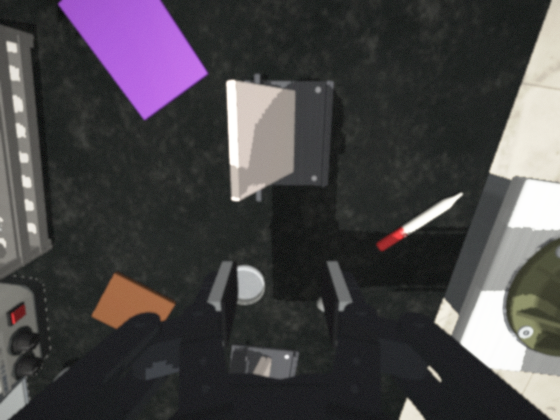

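Run:
```python
import cv2
a=cv2.imread("pics/p6w.png")[70:210,215:345]
cv2.imwrite("pics/p6wc.png",cv2.resize(a,None,fx=4.2,fy=4.2,interpolation=cv2.INTER_CUBIC))
```

```text
(no output)
```

View pics/p6wc.png

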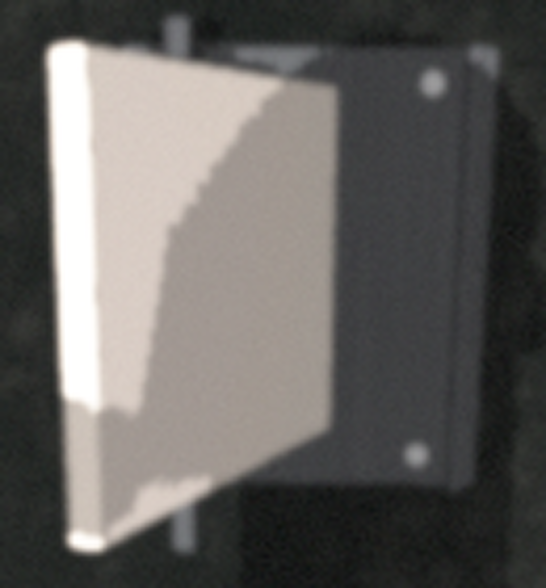

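Run:
```python
from h import *
np.set_printoptions(precision=4,suppress=True)
s=r.get_state();W=lambda u,v:(215+u/4.2,70+v/4.2)
th=.145;x=np.array([np.cos(th),np.sin(th),0]);y=np.array([-np.sin(th),np.cos(th),0])
def st(P): return (P@x-.4505)*1e3,(P@y+.2375)*1e3
for n,p,z in [("footF R",(338,90),.006),("footF L",(330,430),.006),("topF R",(90,44),.150),("topF L",(104,550),.150),("lip in R",(466,50),.016),("lip in L",(452,485),.016),("screwR",(433,84),.006),("screwL",(417,455),.006),("walltop L",(195,550),.085),("walltop R",(190,20),.085)]:
  print(n,st(wz(W(*p),s,z)))
S=lambda u,v:(260+u/4,170+v/4)
for p in [(107,402),(262,466)]: print("scene foot",st(onz("scene",S(*p),.006)))
```

```text
footF R (np.float64(-9.969454666594046), np.float64(-51.98058097335523))
footF L (np.float64(-9.07680659728488), np.float64(48.133532047579614))
topF R (np.float64(43.91613637541164), np.float64(-52.82365589756349))
topF L (np.float64(45.24659482844184), np.float64(45.60644303920233))
lip in R (np.float64(-45.37165951126298), np.float64(-62.006405165912604))
lip in L (np.float64(-46.92388147204113), np.float64(63.55617415753764))
screwR (np.float64(-37.60445745406199), np.float64(-53.61339137387689))
screwL (np.float64(-36.82696873881392), np.float64(56.17259766851218))
walltop L (np.float64(29.76247744945154), np.float64(64.52896368804245))
walltop R (np.float64(28.600049028588092), np.float64(-63.160776595615864))
scene foot (np.float64(-7.18207898501827), np.float64(42.16541165477816))
scene foot (np.float64(-3.330140717532293), np.float64(-58.3327117314576))
```

```bash
python3 -m handwheel '[{"claw":0,"slide":[0,0,0],"twist":0},{"claw":0,"slide":[0,0,0],"twist":0},{"claw":0,"slide":[0,0,0],"twist":0},{"claw":0,"slide":[0,0,0],"twist":0},{"claw":0,"slide":[0,0,0],"twist":0},{"claw":0,"slide":[0,0,0],"twist":0},{"claw":0,"slide":[0,0,0],"twist":0},{"claw":0,"slide":[0,0,0],"twist":0},{"claw":0,"slide":[0,0,0],"twist":0},{"claw":0,"slide":[0,0,0],"twist":0},{"claw":0,"slide":[0,0,0],"twist":0},{"claw":0,"slide":[0,0,0],"twist":0}]'
python3 - <<'E'
from h import *
import cv2
w=vision.get_image("wrist");o=cv2.imread("pics/p6w.png")
d=cv2.absdiff(w,o)[70:210,215:345];print(d.max(),d.mean())
m=lambda i:(cv2.cvtColor(i,6)[70:210,215:345]>110)
print((m(w)^m(o)).sum(),m(o).sum())
E
```

```text
time: 12.23
position: [0.484, -0.1195, 0.2743]
tool_rot: [[0.146, -0.989, -0.0], [-0.989, -0.146, -0.0], [0.0, 0.0, -1.0]]
wrist_force: [0.6, -0.2, -0.5]
width: 0.043
67 2.523882783882784
96 7043
```

Run:
```python
from h import *
import cv2
w=vision.get_image("wrist");o=cv2.imread("pics/p6w.png")
def edge(i):
    g=cv2.cvtColor(i,6).astype(float)[105:165]; 
    f=np.array([np.interp(-100,-g[k,285:302],np.arange(285,302)) for k in range(60)])
    return f.mean()
print(edge(o),edge(w))
```

```text
294.18968179275237 294.0404908438114
```

The foot edge hasn't moved: 294.2 px before and 294.0 px about a second later. I'm handing it in.

```bash
python3 -c "
from rig import r
print(r.hand_in())"
```

```text
the job is handed in; nothing more can be done
None
```

The tall plate now leans by itself on the empty stand, and the two low plates still lean on theirs. I handed in at about 12.3 s of the 45 s allowed. There was no verdict, so what follows rests on my own measurements.

**What I did:** I gripped the tall plate, the middle of the three, by its top and drew it up. Then I carried it over, set its foot on the empty stand's floor, opened the jaws a little and pushed its top back to the wall.

**Last checks on the tall plate:**
- **Foot:** its centre is at about x −5 mm, y −2 mm in the stand's frame. The scene camera put the foot edge 2–6 mm off from the wrist camera; both are inside the limits.
- **Lean and squareness:** it leans about 0.37 rad and is square within about 0.02 rad.
- **At rest:** the foot edge moved less than 0.2 px in about a second, and the gripper is well clear.

**What was not ideal:**
- **Steeper lean:** the foot slid about 13 mm forward after I let go, so the lean is 0.37 rad rather than the original 0.2. That is under the 0.45 limit, and I left it there.
- **Rear low plate:** gripping turned the tall plate upright and pushed the rear (notched) plate upright for a moment. Both low plates then settled back leaning. I judged their feet from pictures only: the front one looks unmoved, and the rear one shifted by an estimated 8 mm.

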